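# Fetch the jar from behind the bottles

### The job

A customer has bought the small squat jar at the back of the display board: first move the three tall bottles that crowd it aside into the grey tray, and with all three standing there, stand the jar upright in the open carton. Then put each bottle back upright on the spot where it stood before, within about a centimetre. This is glass: set it down, never drop it or knock it over, and leave the water bottle, the tape and the order pad alone.

Things in the scene. Friction and masses are not known exactly. Their poses are not given: they have to be found in the camera images.
- square_mid (a point): Square-shouldered amber glass bottle, the shortest of the three tall ones: body 58 x 58 mm and 105 mm high, total height 172 mm. Sealed; its top 55 mm are a straight round capsuled neck, 29 mm across: grip there from above, 28 mm below the top. About 0.5 kg. Upright on the display board at the start. Point: on its axis half-way up, 86 mm above the foot; z up. x and y are square to its faces.
- broad_mid (a point): Broad round amber glass bottle with sloping shoulders: 70 mm across up to 85 mm, then narrowing, total height 186 mm. Sealed; its top 58 mm are a straight round capsuled neck, 29 mm across: grip there from above, 28 mm below the top. About 0.5 kg. Upright on the display board at the start. Point: on its axis half-way up, 93 mm above the foot; z up.
- slender_mid (a point): Slender round amber glass bottle, the tallest: 60 mm across up to 118 mm, total height 206 mm. Sealed; its top 56 mm are a straight round capsuled neck, 29 mm across: grip there from above, 28 mm below the top. About 0.5 kg. Upright on the display board at the start. Point: on its axis half-way up, 103 mm above the foot; z up.
- jar_mid (a point): Small squat glass jar, 52 mm across, 76 mm high; the screw lid, 48 mm across, is the top 15 mm. About 0.2 kg. On the display board at the edge far from the robot, a tall bottle close on its left, one close on its right, one close in front (towards the robot), their walls 4 to 18 mm from it. Point: its centre, 38 mm above its foot; z up.
- display_board: Fixed plywood display board on the bench, 190 mm (x) by 250 mm (y), its flat top 22 mm above the bench, no rim. Origin at the centre of its underside, on the bench; -x is its front, towards the robot. The bottles and the jar stand on it at the start.
- side_tray: Fixed grey plastic stacking tray, square, 230 x 230 mm inside 220 x 220 mm (240 mm over its rolled rim), walls 35 mm high, floor 5 mm thick; empty at the start. It is the side area: on the left or on the right of the display board. Origin at the centre of its underside, on the bench.
- order_carton: Fixed open cardboard carton for the customer's order, empty, 170 mm (x) by 150 mm (y), 160 x 140 mm inside, walls 75 mm high, floor 5 mm thick, flaps folded down along its outside; on the other side of the display board from the tray. Origin at the centre of its underside, on the bench.
- water_bottle: Bystander: clear plastic drinking-water bottle with blue cap, 62 mm across, 183 mm high, on the bench beyond the display board. Origin at the centre of its foot.
- tape_roll: Bystander: roll of packing tape lying flat on the bench near the robot, 100 mm across, 48 mm high. Origin at the centre of its underside.
- order_pad: Bystander: paper order pad lying flat on the bench near the robot, 120 x 80 x 10 mm. Origin at the centre of its underside.

How it is judged:
By the outcome, as a careful person would: the job done as asked, in the order asked, and still so for the second after the job is handed in, with the robot touching nothing.
It also fails if it takes over 144 s, if anything falls off the work surface, if the arm or the gripper's body presses on something with over 40 N, if the wrist force passes 120 N, or if a joint passes its speed limit or range.

### The arm

A 6-joint arm with a two-finger parallel gripper is mounted at the origin on the work surface. World frame = base frame: x ahead of the robot, y to its left, z up, the work surface at z = 0. Lengths are in m, angles in rad, forces in N, time in s.
With the tool pointing down it reaches from about 0.3 to 0.775 m from the base axis. Payload 14.6 kg.
Tool frame: the origin (TCP) lies midway between the tips of the shut fingers; the grasp point (between the pads) lies 19 mm behind it (ctrl.hold_point_z is the distance from the TCP to the grasp point, in m); z points along the fingers, x is the direction in which the jaws open and shut, and the axes are right-handed (so a half turn about z gives the same grasp; the last joint's range is limited). The gripper opens to 94 mm and grips with 3 to 60 N. Pads are 16 mm wide; open, the fingers measure 119 mm over their backs; the gripper's body (75 mm by 177 mm) begins 78 mm behind the grasp point.
Start: joints at [1.214, 0.3, 1.521, -0, 1.321, -0.067], TCP at [0.157, 0.527, 0.205] pointing down, gripper open.
Joint ranges: [-3.03, 3.03], [-0.79, 2.21], [0.23, 2.52], [-1.04, 4.18], [0, 3.07], [-2.55, 2.55]. Speed limits (rad/s): [2.22, 2.22, 2.57, 3.14, 3.14, 3.14].

### API

Orientations are given as [roll, pitch, yaw] about the fixed x, y, z axes, in that order (R = Rz(yaw) Ry(pitch) Rx(roll)).
In Python, from station import ctrl, viewer, ticket, nets gives the robot as it stands.
- The arm moves only by the tool carry_out, never from a script. Its argument "commands" is one flat list of numbers, 7 for each row, row after row: the closure, from -1 (fully open) to 1 (shut), so that 0 is half open, then the shift along the world's x, y, z in cm, then the turn, a rotation vector about the world's x, y, z in rad. In form: [gripper, tx, ty, tz, ax, ay, az, gripper, tx, ty, tz, ax, ay, az, ...]. A call has 1 to 12 rows; each row is the pose to reach, as a shift and turn from the pose measured when the call began; what a row does not reach only later rows make up. A row lasts 1/12 s, in which the tool goes at most 41.7 mm and 7.16 degrees, less where a joint would pass 70% of its speed; a pose out of reach is approached as far as the arm can. A call with a gripper value outside its range is refused whole. The fingers move at their own pace and stop on an object; "force" is the grip in N (left out, the last holds). Time passes only in rows, so rows that repeat a pose let the fingers close. It gives the time, the measured TCP pose, the force and the opening at its end, in the units of the state.
- ctrl.get_obs(): the state, without advancing time (a new reading comes with each control period).
- viewer.camera(name): name is "scene" or "top"; returns (picture, depth): 384x512x3 uint8, blue, green, red; 384x512 float32, m along the optical axis (not along the pixel's ray), 0 where there is no reading.
- viewer.camera_info(name): a dict with "fx", "fy", "cx", "cy" (pixels), "R" (3x3) and "t" (3): a world point X has camera coordinates R X + t. Camera axes: x right, y down, z forward; pixel columns grow to the right and rows downward; lengths in m; the calibration is good to about 2 mm. A picture is of the moment at which its call begins. camera_info takes no time and is no camera call.
- ticket.hand_in(): hands the job in, once; it reports no verdict.
Trained networks look in the newest picture that a camera, given by its name, has taken for a name from the list of things; names that differ only in an ending like _2 or _b are one class to them, and where a whole thing is asked for, a point or a joint stands for the part that bears it (a point fixed in the world has none). Each returns a list of dicts, best first, with "confidence" (0 to 1); they miss things now and then, are a little off and sometimes report something else, mostly with a low value. They report only what shows in the picture. A call takes as long as a camera call.
- nets.silhouettes(camera, thing): "region" (384x512 bool, what is visible of it) and "extent" ([left, top, right, bottom] in pixels, round what is visible of it).
The state is a dict: "time_s": time; "qpos": joint angles; "joint_vel": joint speeds; "tau": joint torques, N m; "ee_pos": TCP position; "eef_rot": TCP orientation; "force": force on the tool from outside, world axes, zero at the start; "moment": the same for the moment, N m; "grip_width": finger opening in m.
Only numpy, scipy, OpenCV 4.12 (cv2) and the standard library are available. Lean on these libraries where they do the work, as an engineer would, in place of code of your own. Each camera call takes 0.05 s, during which the arm holds its last target. There are 200 camera calls.

## Working session

There is one attempt and no reset: what is moved stays moved. The work goes in short steps, Python scripts to look and compute and a tool call to move; the robot and the scene stay as the last step left them, time stands still between calls to the robot, and variables do not carry over. Pictures are saved under pics/ and viewed, about 12 in all and at most 16, crops included, and the job is handed in when it is done.

Besides the shell and the picture viewer there is one more tool, called by a JSON object that holds its "op" and its "data". carry_out: Moves the arm, as the interface text tells. Its arguments: {"type":"object","properties":{"commands":{"type":"array","items":{"type":"number"}},"force":{"type":"number"}},"required":["commands"]}

```bash
mkdir -p pics; cat > h.py <<'E'
import numpy as np, cv2
from station import ctrl, viewer, ticket, nets
def cloud(cam, depth):
    k=viewer.camera_info(cam); v,u=np.mgrid[:384,:512]
    P=np.stack([(u-k['cx'])/k['fx']*depth,(v-k['cy'])/k['fy']*depth,depth],-1)
    W=(P-np.array(k['t']))@np.array(k['R']); W[depth<=0]=np.nan
    return W
E
python3 - <<'E'
from h import *
o=ctrl.get_obs(); print({k:np.round(v,3) for k,v in o.items()}, ctrl.hold_point_z)
ims=[]
for c in ("scene","top"):
    im,d=viewer.camera(c); W=cloud(c,d); ims.append(im.copy())
    k=viewer.camera_info(c); print(c,'campos',np.round(-np.array(k['R']).T@np.array(k['t']),3),k['fx'])
    for t in ["square_mid","broad_mid","slender_mid","jar_mid","display_board","side_tray","order_carton","water_bottle","tape_roll","order_pad"]:
        for r in nets.silhouettes(c,t)[:2]:
            p=W[r['region']]; p=p[~np.isnan(p[:,0])]
            if len(p)==0: continue
            zt=np.percentile(p[:,2],98); q=p[p[:,2]>zt-.012]
            print(t,round(r['confidence'],2),np.round(r['extent']),'lo',np.round(np.percentile(p,2,0),3),'hi',np.round(np.percentile(p,98,0),3),'topmean',np.round(q.mean(0),3),len(q))
    cv2.imwrite(f'pics/{c}0.png',im)
E
```

```text
{'time_s': np.float64(0.0), 'qpos': array([ 1.214,  0.301,  1.522, -0.   ,  1.321, -0.067]), 'joint_vel': array([ 0.001,  0.   , -0.002,  0.001, -0.002,  0.001]), 'tau': array([-2.0000e-03, -5.3181e+01, -3.5273e+01,  7.1000e-02,  2.4000e-02,
       -0.0000e+00]), 'ee_pos': array([0.157, 0.527, 0.205]), 'eef_rot': array([-3.142e+00,  1.000e-03,  1.281e+00]), 'force': array([ 0.209, -0.399,  0.187]), 'moment': array([ 0.002,  0.047, -0.071]), 'grip_width': np.float64(0.094)} 0.0188
scene campos [1.307 0.304 0.702] 434.06982855642167
square_mid 0.59 [246. 145. 272. 212.] lo [ 0.394 -0.032  0.037] hi [0.568 0.024 0.194] topmean [0.541 0.007 0.191] 117
broad_mid 0.69 [204. 145. 238. 225.] lo [ 0.583 -0.099  0.023] hi [ 0.636 -0.036  0.207] topmean [ 0.606 -0.068  0.205] 130
slender_mid 0.84 [264. 159. 292. 240.] lo [0.61  0.045 0.037] hi [0.646 0.098 0.228] topmean [0.621 0.071 0.225] 139
jar_mid 0.65 [239. 194. 264. 229.] lo [ 0.586 -0.022  0.028] hi [0.632 0.024 0.099] topmean [ 0.611 -0.     0.096] 277
display_board 0.92 [192. 185. 321. 260.] lo [ 0.487 -0.122  0.002] hi [0.671 0.131 0
[... 1568 characters left out ...]
. 238.] lo [ 0.464 -0.4    0.   ] hi [ 0.651 -0.222  0.078] topmean [ 0.558 -0.314  0.075] 1117
side_tray 0.71 [ 88. 164. 188. 263.] lo [0.399 0.196 0.001] hi [0.628 0.425 0.038] topmean [0.512 0.313 0.035] 1387
order_carton 0.89 [340. 152. 422. 236.] lo [ 0.464 -0.4    0.   ] hi [ 0.651 -0.223  0.078] topmean [ 0.559 -0.313  0.075] 1095
water_bottle 0.95 [199.  91. 232. 129.] lo [0.745 0.082 0.014] hi [0.791 0.137 0.185] topmean [0.774 0.111 0.182] 119
tape_roll 0.81 [263. 258. 302. 292.] lo [ 0.308 -0.113 -0.002] hi [ 0.402 -0.018  0.053] topmean [ 0.356 -0.065  0.048] 529
order_pad 0.75 [218. 248. 248. 298.] lo [ 0.303  0.029 -0.744] hi [0.422 0.11  0.016] topmean [0.362 0.069 0.011] 1464
```

```bash
python3 - <<'E'
from h import *
a=cv2.imread('pics/scene0.png');b=cv2.imread('pics/top0.png')
x=cv2.resize(a[120:320,80:470],None,fx=2,fy=2);y=cv2.resize(b[80:310,80:470],None,fx=2,fy=2)
cv2.imwrite('pics/v1.png',x);cv2.imwrite('pics/v2.png',y)
for c in("scene","top"):
    im,d=viewer.camera(c);W=cloud(c,d).reshape(-1,3)
    for n,g,zt,r in (("sq",(.538,.005),.194,.0145),("br",(.602,-.07),.208,.0145),("sl",(.617,.069),.228,.0145),("jar",(.608,0),.098,.024),("tray",(.515,.312),.035,9),("carton",(.56,-.312),.075,9),("water",(.776,.112),.183,.015)):
        lim=.03 if r<1 else .15
        m=(np.hypot(W[:,0]-g[0],W[:,1]-g[1])<lim)&(abs(W[:,2]-zt)<.007); q=W[m]
        # top face points
        rc,_=cv2.minEnclosingCircle(q[:,:2].astype(np.float32)),0
        print(c,n,len(q),'mean',q.mean(0).round(4),'circ',np.round(rc[0],4),round(rc[1],4),'bb',np.percentile(q,[1,99],0).round(3).tolist(), cv2.minAreaRect((q[:,:2]*1000).astype(np.float32)) if r>1 else '')
    # square body orientation
    m=(abs(W[:,0]-.538)<.05)&(abs(W[:,1]-.005)<.05)&(W[:,2]>.1)&(W[:,2]<.135)
    print(c,'sqbody',cv2.minAreaRect((W[m][:,:2]*1000).astype(np.float32)))
E
```

```text
scene sq 91 mean [0.5402 0.006  0.1923] circ [0.5382 0.005 ] 0.0151 bb [[0.525, -0.007, 0.187], [0.553, 0.019, 0.195]] 
scene br 104 mean [ 0.6043 -0.0689  0.2062] circ [ 0.6023 -0.0694] 0.0145 bb [[0.589, -0.083, 0.201], [0.615, -0.056, 0.209]] 
scene sl 118 mean [0.6189 0.0696 0.2264] circ [0.6151 0.0677] 0.0155 bb [[0.603, 0.056, 0.221], [0.63, 0.082, 0.229]] 
scene jar 254 mean [ 6.096e-01 -6.000e-04  9.700e-02] circ [ 0.6061 -0.0009] 0.0245 bb [[0.586, -0.024, 0.091], [0.63, 0.022, 0.1]] 
scene tray 1371 mean [0.5273 0.3175 0.0338] circ [0.515  0.3122] 0.1499 bb [[0.396, 0.192, 0.028], [0.637, 0.431, 0.037]] ((515.1473388671875, 311.5252990722656), (240.27362060546875, 244.07447814941406), 88.43907928466797)
scene carton 881 mean [ 0.5678 -0.31    0.0731] circ [ 0.5603 -0.314 ] 0.1151 bb [[0.461, -0.407, 0.068], [0.662, -0.218, 0.077]] ((560.04443359375, -313.5763244628906), (164.09414672851562, 183.4616241455078), 73.75067138671875)
scene water 178 mean [0.779  0.113  0.1818] circ [0.7764 0.1128] 0.0151 bb [[0.763, 0.099, 0.176], [0.791, 0.126, 0.185]] 
scene sqbody ((562.39093
[... 547 characters left out ...]
[0.626, 0.019, 0.103]] 
top tray 1233 mean [0.5156 0.316  0.0352] circ [0.5152 0.3119] 0.1498 bb [[0.394, 0.19, 0.029], [0.635, 0.431, 0.041]] ((514.5592651367188, 310.8136901855469), (240.99327087402344, 240.3650665283203), 88.28614044189453)
top carton 1100 mean [ 0.5582 -0.3144  0.0747] circ [ 0.5594 -0.3133] 0.1144 bb [[0.459, -0.407, 0.068], [0.66, -0.22, 0.08]] ((558.795166015625, -314.299560546875), (161.0771942138672, 183.32257080078125), 74.24688720703125)
top water 118 mean [0.7748 0.1111 0.1827] circ [0.7759 0.1111] 0.0146 bb [[0.762, 0.098, 0.178], [0.788, 0.124, 0.187]] 
top sqbody ((547.094970703125, -6.132633209228516), (76.95999145507812, 81.0685043334961), 89.50926208496094)
```

View pics/v1.png

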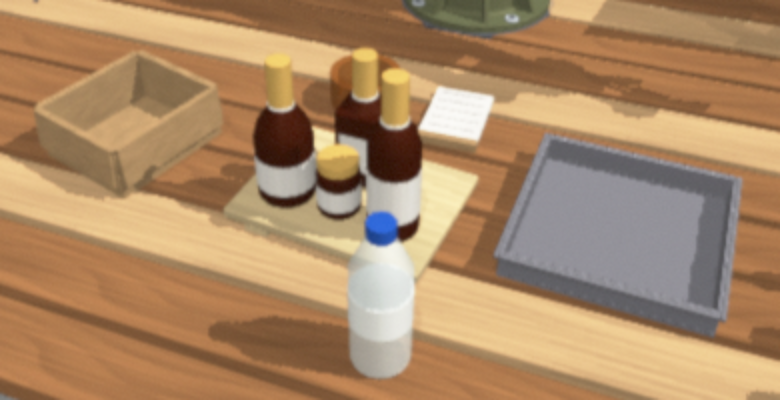

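View pics/v2.png

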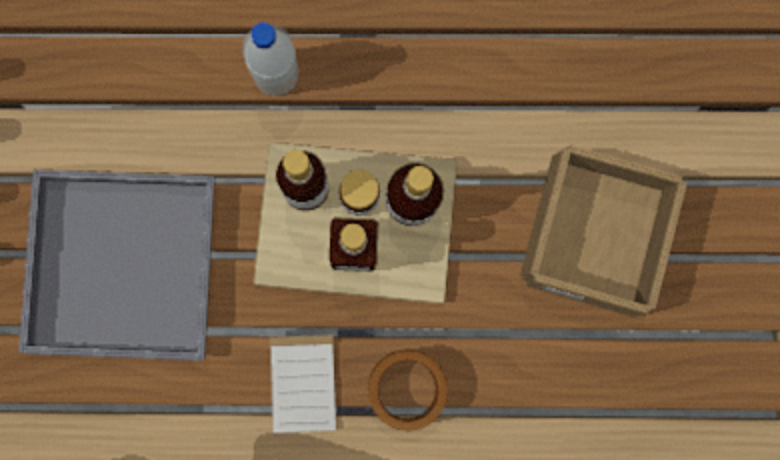

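{"op": "carry_out", "data": {"commands": [0,0,0,4,0,0,0,0,2,-2,7,0,0,0,0,4.5,-4.5,8,0,0,0,0,7,-7,8,0,0,0,0,10,-10,8,0,0,0,0,13,-13,8,0,0,0,0,16,-16,8,0,0,0,0,19,-19,8,0,0,0,0,22,-22,8,0,0,0,0,25,-25,8,0,0,0,0,28,-28,8,0,0,0,0,30,-30,8,0,0,0], "force": 30}}

```text
time_s: 2.2
ee_pos: [0.4587, 0.2247, 0.2856]
eef_rot: [3.141, -0.0, 1.28]
force: [1.0, 1.0, 0.8]
grip_width: 0.0469
```

{"op": "carry_out", "data": {"commands": [0,3,-3,0,0,0,0,0,6,-6,0,0,0,0,0,9,-9,0,0,0,0,0,12,-12,0,0,0,0,0,14,-14,0,0,0,0,0,15,-15.2,0,0,0,0,0,15.6,-15.7,0,0,0,0,0,15.6,-15.7,0,0,0,0,0,15.6,-15.7,0,0,0,0]}}

```text
time_s: 2.95
ee_pos: [0.6143, 0.0684, 0.2855]
eef_rot: [3.142, -0.0, 1.28]
force: [-0.4, 0.3, 1.1]
grip_width: 0.0467
```

```bash
python3 - <<'E'
from h import *
im,d=viewer.camera("scene"); cv2.imwrite('pics/v3.png',cv2.resize(im[60:300,120:400],None,fx=2.5,fy=2.5))
print(ctrl.get_obs()['ee_pos'])
E
```

```text
[0.61415523 0.06878945 0.28577587]
```

View pics/v3.png

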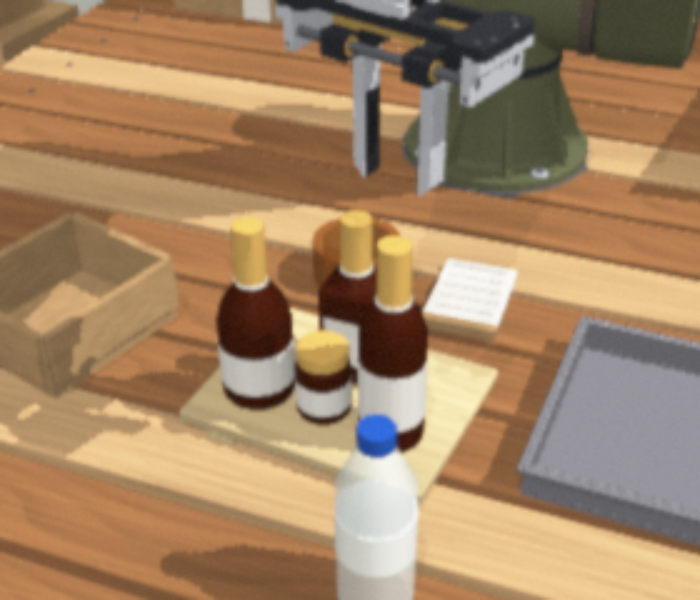

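The gripper's tips (367,170 and 430,190) straddle the slender neck (395,240) correctly. Descending and gripping.

{"op": "carry_out", "data": {"commands": [0,0.1,-0.1,-2.5,0,0,0,0,0.1,-0.1,-5,0,0,0,0,0.1,-0.1,-7.5,0,0,0,0,0.1,-0.1,-9.5,0,0,0,0,0.1,-0.1,-10.5,0,0,0,0,0.1,-0.1,-10.5,0,0,0,1,0.1,-0.1,-10.5,0,0,0,1,0.1,-0.1,-10.5,0,0,0,1,0.1,-0.1,-10.5,0,0,0,1,0.1,-0.1,-10.5,0,0,0,1,0.1,-0.1,-10.5,0,0,0,1,0.1,-0.1,-10.5,0,0,0], "force": 30}}

```text
time_s: 4.0
ee_pos: [0.6156, 0.0675, 0.1822]
eef_rot: [3.139, -0.001, 1.281]
force: [-1.1, -1.6, 6.8]
grip_width: 0.029
```

{"op": "carry_out", "data": {"commands": [1,0,0,1,0,0,0,1,0,0,3,0,0,0,1,0,0,5.5,0,0,0,1,0,0,8,0,0,0,1,0,1,9.5,0,0,0,1,0,3,10,0,0,0,1,-0.5,6,10,0,0,0,1,-1,9,10,0,0,0,1,-1.5,12,10,0,0,0,1,-2,15,10,0,0,0,1,-2.5,18,10,0,0,0,1,-3,20,10,0,0,0]}}

```text
time_s: 5.0
ee_pos: [0.5847, 0.2701, 0.2824]
eef_rot: [3.14, -0.001, 1.282]
force: [0.2, 0.9, -5.5]
grip_width: 0.0287
```

{"op": "carry_out", "data": {"commands": [1,-0.5,3,0,0,0,0,1,-1,6,0,0,0,0,1,-1.3,8.5,0,0,0,0,1,-1.5,9.7,0,0,0,0,1,-1.5,10,-1.5,0,0,0,1,-1.5,10,-4,0,0,0,1,-1.5,10,-6.5,0,0,0,1,-1.5,10,-9,0,0,0,1,-1.5,10,-10.5,0,0,0,1,-1.5,10,-11.2,0,0,0,1,-1.5,10,-11.2,0,0,0,1,-1.5,10,-11.2,0,0,0]}}

```text
time_s: 6.0
ee_pos: [0.57, 0.37, 0.1713]
eef_rot: [3.139, -0.001, 1.282]
force: [1.2, 0.3, -4.8]
grip_width: 0.0286
```

{"op": "carry_out", "data": {"commands": [1,0,0,-0.3,0,0,0,1,0,0,-0.5,0,0,0,1,0,0,-0.6,0,0,0,1,0,0,-0.6,0,0,0]}}

```text
time_s: 6.33
ee_pos: [0.57, 0.37, 0.1655]
eef_rot: [3.139, -0.001, 1.282]
force: [0.3, 0.6, -5.8]
grip_width: 0.0282
```

{"op": "carry_out", "data": {"commands": [1,0,0,-0.1,0,0,0,1,0,0,-0.2,0,0,0,1,0,0,-0.2,0,0,0]}}

```text
time_s: 6.58
ee_pos: [0.5704, 0.3701, 0.1653]
eef_rot: [3.138, -0.003, 1.282]
force: [-2.5, -2.2, 6.4]
grip_width: 0.0284
```

{"op": "carry_out", "data": {"commands": [0,0,0,-0.1,0,0,0,0,0,0,-0.1,0,0,0,0,0,0,0,0,0,0,0,0,0,0,0,0,0,0,0,0,2,0,0,0,0,0,0,4.5,0,0,0,0,0,0,7,0,0,0,0,0,0,9.5,0,0,0,0,0,-1.5,11,0,0,0,0,-0.5,-4,11.5,0,0,0,0,-1,-7.5,11.5,0,0,0,0,-1.2,-11,11.5,0,0,0]}}

```text
time_s: 7.58
ee_pos: [0.5576, 0.2585, 0.2802]
eef_rot: [3.138, -0.003, 1.283]
force: [1.1, -0.0, 0.2]
grip_width: 0.0471
```

```bash
python3 - <<'E'
from h import *
im,d=viewer.camera("scene"); cv2.imwrite('pics/v4.png',cv2.resize(im[80:320,170:460],None,fx=2.4,fy=2.4))
print(ctrl.get_obs()['ee_pos'],ctrl.get_obs()['grip_width'])
E
```

```text
[0.55815927 0.25306394 0.28060722] 0.04705594056604177
```

View pics/v4.png

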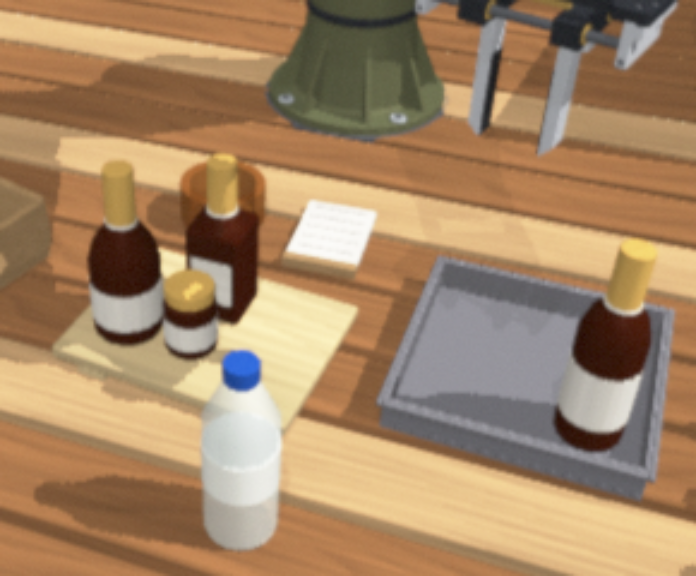

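Slender stands upright in the tray (600,350). Going to the square bottle.

{"op": "carry_out", "data": {"commands": [0,-0.3,-3,0,0,0,0,0,-0.6,-6.5,0,0,0,0,0,-0.9,-10,0,0,0,0,0,-1.2,-13.5,0,0,0,0,0,-1.5,-17,0,0,0,0,0,-1.8,-20.5,0,0,0,0,0,-2,-23,0,0,0,0,0,-2.1,-24.4,0,0,0,0,0,-2.1,-24.9,-1,0,0,0,0,-2.1,-24.9,-3,0,0,0,0,-2.1,-24.9,-5,0,0,0,0,-2.1,-24.9,-6,0,0,0]}}

```text
time_s: 8.63
ee_pos: [0.5361, 0.0042, 0.2175]
eef_rot: [3.14, -0.001, 1.279]
force: [0.2, -0.4, -0.6]
grip_width: 0.047
```

{"op": "carry_out", "data": {"commands": [0,0.1,0,-2,0,0,0,0,0.1,0,-4,0,0,0,0,0.1,0,-6,0,0,0,0,0.1,0,-7,0,0,0,0,0.1,0,-7.05,0,0,0,1,0.1,0,-7.05,0,0,0,1,0.1,0,-7.05,0,0,0,1,0.1,0,-7.05,0,0,0,1,0.1,0,-7.05,0,0,0,1,0.1,0,-7.05,0,0,0,1,0.1,0,-7.05,0,0,0]}}

```text
time_s: 9.55
ee_pos: [0.5376, 0.0042, 0.148]
eef_rot: [3.138, -0.001, 1.279]
force: [0.9, -0.7, 6.0]
grip_width: 0.0291
```

{"op": "carry_out", "data": {"commands": [1,0,0,1,0,0,0,1,0,0,3,0,0,0,1,0,0,5.5,0,0,0,1,0,0,8,0,0,0,1,0,1,9.5,0,0,0,1,-0.5,3,10,0,0,0,1,-1.5,6,10,0,0,0,1,-2.3,9,10,0,0,0,1,-3,12,10,0,0,0,1,-3.8,15,10,0,0,0,1,-4.5,18,10,0,0,0,1,-5,20,10,0,0,0]}}

```text
time_s: 10.55
ee_pos: [0.4864, 0.2064, 0.2482]
eef_rot: [3.139, -0.001, 1.28]
force: [0.1, 0.1, -4.3]
grip_width: 0.0284
```

{"op": "carry_out", "data": {"commands": [1,-0.7,3,0,0,0,0,1,-1.5,6,0,0,0,0,1,-2.2,8.5,0,0,0,0,1,-2.5,9.7,0,0,0,0,1,-2.7,10.2,-1.5,0,0,0,1,-2.7,10.2,-4,0,0,0,1,-2.7,10.2,-6.5,0,0,0,1,-2.7,10.2,-9,0,0,0,1,-2.7,10.2,-10.5,0,0,0,1,-2.7,10.2,-11.2,0,0,0,1,-2.7,10.2,-11.2,0,0,0,1,-2.7,10.2,-11.2,0,0,0]}}

```text
time_s: 11.55
ee_pos: [0.4598, 0.3083, 0.1371]
eef_rot: [3.139, -0.002, 1.28]
force: [-0.3, 0.5, -4.7]
grip_width: 0.0289
```

{"op": "carry_out", "data": {"commands": [1,0,0,-0.2,0,0,0,1,0,0,-0.4,0,0,0,1,0,0,-0.6,0,0,0,1,0,0,-0.7,0,0,0,1,0,0,-0.7,0,0,0,1,0,0,-0.7,0,0,0]}}

```text
time_s: 12.05
ee_pos: [0.4602, 0.3084, 0.131]
eef_rot: [3.137, -0.003, 1.28]
force: [-0.1, -1.9, 4.9]
grip_width: 0.0284
```

{"op": "carry_out", "data": {"commands": [0,0,0,0,0,0,0,0,0,0,0,0,0,0,0,0,0,0,0,0,0,0,0,0,2,0,0,0,0,0,0,4.5,0,0,0,0,0,0,7,0,0,0,0,0,0,9.5,0,0,0,0,0,-0.5,12,0,0,0,0,1,-3,13,0,0,0,0,2,-6,13,0,0,0,0,3.3,-9.5,13,0,0,0,0,4.5,-13,13,0,0,0]}}

```text
time_s: 13.05
ee_pos: [0.5054, 0.1773, 0.2611]
eef_rot: [3.137, -0.003, 1.281]
force: [0.5, 0.1, -0.3]
grip_width: 0.0473
```

{"op": "carry_out", "data": {"commands": [0,1.3,-3.5,0,0,0,0,0,2.6,-7,0,0,0,0,0,3.9,-10.5,0,0,0,0,0,5.2,-14,0,0,0,0,0,6.5,-17.5,0,0,0,0,0,7.6,-20.5,0,0,0,0,0,8.5,-22.5,0,0,0,0,0,9,-23.7,0,0,0,0,0,9.2,-24,0,0,0,0,0,9.2,-24,0,0,0,0]}}

```text
time_s: 13.88
ee_pos: [0.5975, -0.0627, 0.2608]
eef_rot: [3.138, -0.003, 1.281]
force: [0.3, 0.2, 0.2]
grip_width: 0.0468
```

{"op": "carry_out", "data": {"commands": [0,0.4,-0.75,0,0,0,0,0,0.4,-0.75,-2,0,0,0,0,0.4,-0.75,-4.5,0,0,0,0,0.4,-0.75,-7,0,0,0,0,0.4,-0.75,-9,0,0,0,0,0.4,-0.75,-9.9,0,0,0,0,0.4,-0.75,-9.9,0,0,0,1,0.4,-0.75,-9.9,0,0,0,1,0.4,-0.75,-9.9,0,0,0,1,0.4,-0.75,-9.9,0,0,0,1,0.4,-0.75,-9.9,0,0,0,1,0.4,-0.75,-9.9,0,0,0]}}

```text
time_s: 14.88
ee_pos: [0.602, -0.0703, 0.1632]
eef_rot: [3.135, -0.003, 1.281]
force: [-1.0, 0.1, 5.8]
grip_width: 0.0287
```

{"op": "carry_out", "data": {"commands": [1,0.4,0,0,0,0,0]}}

```text
time_s: 14.97
ee_pos: [0.6058, -0.0703, 0.1637]
eef_rot: [3.135, -0.003, 1.281]
force: [0.9, 0.3, -4.8]
grip_width: 0.0286
```

{"op": "carry_out", "data": {"commands": [1,0,0,1,0,0,0,1,0,0,3,0,0,0,1,0,0,5.5,0,0,0,1,0,0,8,0,0,0,1,0,0,10.5,0,0,0,1,0,1,12.5,0,0,0,1,-0.3,3,13,0,0,0,1,-0.6,6,13,0,0,0,1,-1,9,13,0,0,0,1,-1.3,12,13,0,0,0,1,-1.6,15,13,0,0,0,1,-2,18,13,0,0,0]}}

```text
time_s: 15.97
ee_pos: [0.5853, 0.1111, 0.2939]
eef_rot: [3.136, -0.003, 1.281]
force: [0.6, 1.0, -3.8]
grip_width: 0.0286
```

{"op": "carry_out", "data": {"commands": [1,-0.3,3,0,0,0,0,1,-0.7,6.5,0,0,0,0,1,-1.1,10,0,0,0,0,1,-1.4,12.5,0,0,0,0,1,-1.6,14,0,0,0,0,1,-1.6,14.4,-2,0,0,0,1,-1.6,14.4,-5,0,0,0,1,-1.6,14.4,-8,0,0,0,1,-1.6,14.4,-11,0,0,0,1,-1.6,14.4,-13,0,0,0,1,-1.6,14.4,-13.8,0,0,0,1,-1.6,14.4,-13.8,0,0,0]}}

```text
time_s: 16.97
ee_pos: [0.5688, 0.2545, 0.1544]
eef_rot: [3.138, -0.001, 1.28]
force: [0.5, -0.0, -5.0]
grip_width: 0.0284
```

{"op": "carry_out", "data": {"commands": [1,0,0,-0.3,0,0,0,1,0,0,-0.5,0,0,0,1,0,0,-0.7,0,0,0,1,0,0,-0.85,0,0,0,1,0,0,-0.9,0,0,0,1,0,0,-0.9,0,0,0]}}

```text
time_s: 17.47
ee_pos: [0.5691, 0.2546, 0.1463]
eef_rot: [3.137, -0.002, 1.28]
force: [-0.1, 0.2, 0.7]
grip_width: 0.0284
```

{"op": "carry_out", "data": {"commands": [1,0,0,-0.1,0,0,0,0,0,0,-0.1,0,0,0,0,0,0,0,0,0,0,0,0,0,0,0,0,0,0,0,0,2,0,0,0,0,0,0,4.5,0,0,0,0,0,0,7,0,0,0,0,0,0,9,0,0,0,0,0,-3,10,0,0,0,0,0.5,-6,10,0,0,0,0,1,-9.5,10,0,0,0,0,1.3,-13,10,0,0,0]}}

```text
time_s: 18.47
ee_pos: [0.5822, 0.1234, 0.2465]
eef_rot: [3.137, -0.002, 1.281]
force: [0.2, -0.5, -0.6]
grip_width: 0.0472
```

```bash
python3 - <<'E'
from h import *
c="scene"
im,d=viewer.camera(c);W=cloud(c,d).reshape(-1,3)
cv2.imwrite('pics/v5.png',cv2.resize(im[80:320,170:460],None,fx=2.4,fy=2.4))
m=(np.hypot(W[:,0]-.607,W[:,1])<.04)&(W[:,2]>.09)&(W[:,2]<.105);q=W[m]
print(cv2.minEnclosingCircle(q[:,:2].astype(np.float32)),q[:,2].max())
r=nets.silhouettes(c,"jar_mid")[0];print(r['confidence'],r['extent'])
print(ctrl.get_obs()['ee_pos'])
E
```

```text
((0.6066904664039612, -0.0006714134360663593), 0.02455342374742031) 0.09986717933364922
0.79 [237.6, 192.6, 261.4, 230.9]
[0.58264542 0.12054006 0.24646604]
```

View pics/v5.png

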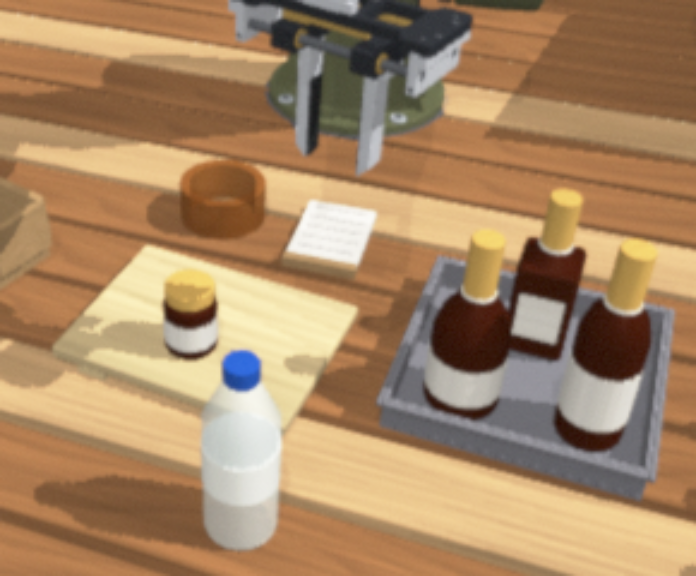

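All three bottles stand in the tray; jar free at (190,310).

{"op": "carry_out", "data": {"commands": [-0.7,0.7,-3.5,-1,0,0,0,-0.7,1.4,-7,-3,0,0,0,-0.7,2,-10,-5,0,0,0,-0.7,2.3,-11.7,-7,0,0,0,-0.7,2.3,-12.1,-8,0,0,0,-0.7,2.3,-12.1,-9,0,0,0,-0.7,2.3,-12.1,-9,0,0,0]}}

```text
time_s: 19.15
ee_pos: [0.605, 0.0005, 0.1548]
eef_rot: [3.139, -0.001, 1.276]
force: [-0.5, -0.9, 0.2]
grip_width: 0.0797
```

{"op": "carry_out", "data": {"commands": [-0.7,0.1,-0.15,-2,0,0,0,-0.7,0.1,-0.15,-4.5,0,0,0,-0.7,0.1,-0.15,-7,0,0,0,-0.7,0.1,-0.15,-9,0,0,0,-0.7,0.1,-0.15,-10.3,0,0,0,-0.7,0.1,-0.15,-10.6,0,0,0,1,0.1,-0.15,-10.6,0,0,0,1,0.1,-0.15,-10.6,0,0,0,1,0.1,-0.15,-10.6,0,0,0,1,0.1,-0.15,-10.6,0,0,0,1,0.1,-0.15,-10.6,0,0,0,1,0.1,-0.15,-10.6,0,0,0], "force": 20}}

```text
time_s: 20.15
ee_pos: [0.6065, -0.0011, 0.0499]
eef_rot: [3.138, -0.001, 1.276]
force: [-1.6, -0.6, 5.9]
grip_width: 0.0515
```

{"op": "carry_out", "data": {"commands": [1,0,0,1,0,0,0,1,0,0,3,0,0,0,1,0,0,5.5,0,0,0,1,0,0,8,0,0,0,1,-0.1,-1,10.5,0,0,0,1,-0.4,-3,12,0,0,0,1,-0.8,-6,12,0,0,0,1,-1.3,-9,12,0,0,0,1,-1.8,-12,12,0,0,0,1,-2.3,-15,12,0,0,0,1,-2.8,-18,12,0,0,0,1,-3.2,-20,12,0,0,0]}}

```text
time_s: 21.15
ee_pos: [0.5737, -0.2035, 0.1704]
eef_rot: [3.138, -0.001, 1.275]
force: [0.1, -0.7, -2.9]
grip_width: 0.051
```

{"op": "carry_out", "data": {"commands": [1,-0.4,-3,0,0,0,0,1,-0.9,-6,0,0,0,0,1,-1.3,-9,0,0,0,0,1,-1.5,-10.7,0,0,0,0,1,-1.6,-11.3,0,0,0,0,1,-1.6,-11.3,0,0,0,0]}}

```text
time_s: 21.65
ee_pos: [0.5574, -0.3172, 0.1704]
eef_rot: [3.138, -0.001, 1.274]
force: [0.3, 0.3, -3.0]
grip_width: 0.0519
```

```bash
python3 - <<'E'
from h import *
im,d=viewer.camera("scene");im2,_=viewer.camera("top")
cv2.imwrite('pics/v6.png',np.hstack([cv2.resize(im[80:260,70:230],(400,450)),cv2.resize(im2[100:280,280:440],(400,450))]))
print(ctrl.get_obs()['ee_pos'],ctrl.get_obs()['grip_width'])
E
```

```text
[ 0.55797284 -0.31545419  0.1704322 ] 0.05141991138251616
```

View pics/v6.png

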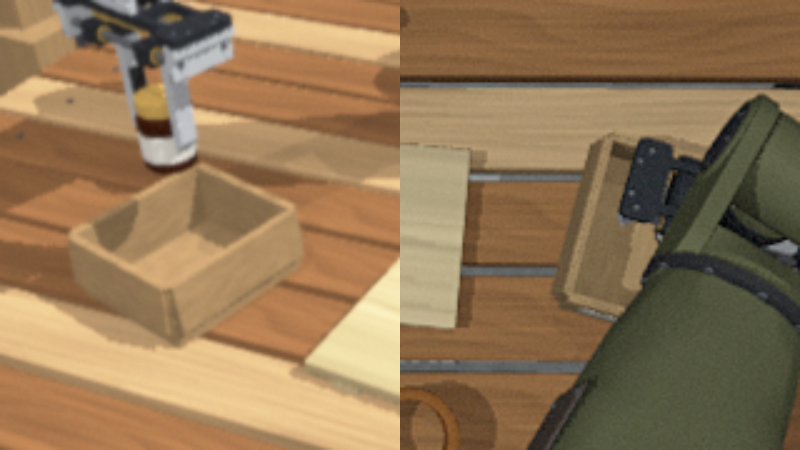

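Jar held upright above the carton (165,130 left view). Lowering.

{"op": "carry_out", "data": {"commands": [1,0,0,-1.5,0,0,0,1,0,0,-4,0,0,0,1,0,0,-6.5,0,0,0,1,0,0,-9,0,0,0,1,0,0,-11.5,0,0,0,1,0,0,-12.8,0,0,0,1,0,0,-13.2,0,0,0,1,0,0,-13.4,0,0,0,1,0,0,-13.6,0,0,0,1,0,0,-13.7,0,0,0,1,0,0,-13.7,0,0,0]}}

```text
time_s: 22.67
ee_pos: [0.5584, -0.3156, 0.0345]
eef_rot: [3.136, -0.001, 1.276]
force: [-0.2, 0.1, -1.8]
grip_width: 0.0514
```

{"op": "carry_out", "data": {"commands": [1,0,0,-0.1,0,0,0,1,0,0,-0.2,0,0,0,1,0,0,-0.2,0,0,0]}}

```text
time_s: 22.92
ee_pos: [0.5587, -0.3158, 0.0329]
eef_rot: [3.135, -0.001, 1.276]
force: [0.2, -0.9, 0.1]
grip_width: 0.0516
```

{"op": "carry_out", "data": {"commands": [1,0,0,-0.1,0,0,0,-0.5,0,0,-0.1,0,0,0,-0.5,0,0,0,0,0,0,-0.5,0,0,0,0,0,0,-0.5,0,0,0.5,0,0,0,-0.5,0,0,2,0,0,0,-0.5,0,0,4.5,0,0,0,-0.5,0,0,8,0,0,0,-0.5,0,0,12,0,0,0,-0.5,0,0,16,0,0,0,-0.5,0,2,20,0,0,0,-0.5,0,5,22,0,0,0], "force": 30}}

```text
time_s: 23.92
ee_pos: [0.5587, -0.2674, 0.2574]
eef_rot: [3.131, 0.001, 1.273]
force: [1.3, -0.7, -0.2]
grip_width: 0.0703
```

{"op": "carry_out", "data": {"commands": [0,0,4,1,0,0,0,0,0,8,2,0,0,0,0,0,12,2,0,0,0,0,0,16,2,0,0,0,0,0,20,2,0,0,0,0,0,24,2,0,0,0,0,0,28,2,0,0,0,0,0,32,2,0,0,0,0,0,36,2,0,0,0,0,0,38,2,0,0,0,0,0,39,2,0,0,0,0,0,39,2,0,0,0]}}

```text
time_s: 24.92
ee_pos: [0.5585, 0.124, 0.2776]
eef_rot: [3.131, 0.0, 1.275]
force: [-0.3, -0.3, -0.7]
grip_width: 0.0467
```

```bash
python3 - <<'E'
from h import *
c="scene";im,d=viewer.camera(c);W=cloud(c,d).reshape(-1,3)
cv2.imwrite('pics/v7.png',cv2.resize(im[100:320,80:470],None,fx=2,fy=2))
for n,g,zt in (("jar",(.559,-.316),.081),("sl",(.57,.37),.211),("sq",(.46,.308),.177),("br",(.569,.2546),.191)):
    q=W[(np.hypot(W[:,0]-g[0],W[:,1]-g[1])<.035)&(abs(W[:,2]-zt)<.006)]
    print(n,len(q),[np.round(a,4) for a in cv2.minEnclosingCircle(q[:,:2].astype(np.float32))],np.round(np.percentile(q[:,2],95),4))
print(ctrl.get_obs()['ee_pos'],ctrl.get_obs()['grip_width'])
E
```

```text
jar 178 [array([ 0.5585, -0.3131]), np.float64(0.0254)] 0.0821
sl 139 [array([0.5705, 0.3703]), np.float64(0.0157)] 0.2122
sq 101 [array([0.4613, 0.3086]), np.float64(0.0167)] 0.178
br 121 [array([0.5692, 0.2555]), np.float64(0.0158)] 0.1922
[0.55867284 0.12254797 0.27754929] 0.04669935175342529
```

View pics/v7.png

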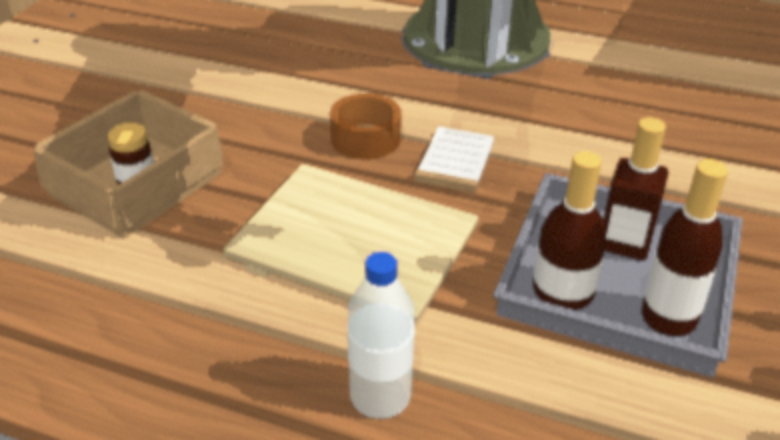

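Jar stands upright in the carton (130,150), bottles untouched. Correcting a small tool tilt and fetching the broad bottle.

{"op": "carry_out", "data": {"commands": [0,0.3,3,0,0.003,0.01,0.005,0,0.6,6,0,0.003,0.01,0.005,0,0.8,9,0,0.003,0.01,0.005,0,1,12,0,0.003,0.01,0.005,0,1,13,0,0.003,0.01,0.005,0,1,13.2,0,0.003,0.01,0.005,0,1,13.2,-1,0.003,0.01,0.005,0,1,13.2,-3,0.003,0.01,0.005,0,1,13.2,-5,0.003,0.01,0.005,0,1,13.2,-5,0.003,0.01,0.005]}}

```text
time_s: 25.8
ee_pos: [0.5678, 0.2519, 0.2232]
eef_rot: [-3.137, 0.005, 1.277]
force: [-0.7, -0.6, 0.3]
grip_width: 0.0472
```

{"op": "carry_out", "data": {"commands": [0,0.1,0.3,-2,0.003,-0.006,0,0,0.1,0.3,-4,0.003,-0.006,0,0,0.1,0.3,-6,0.003,-0.006,0,0,0.1,0.3,-7.3,0.003,-0.006,0,0,0.1,0.3,-7.7,0.003,-0.006,0,0,0.1,0.3,-7.7,0.003,-0.006,0,1,0.1,0.3,-7.7,0.003,-0.006,0,1,0.1,0.3,-7.7,0.003,-0.006,0,1,0.1,0.3,-7.7,0.003,-0.006,0,1,0.1,0.3,-7.7,0.003,-0.006,0,1,0.1,0.3,-7.7,0.003,-0.006,0,1,0.1,0.3,-7.7,0.003,-0.006,0]}}

```text
time_s: 26.8
ee_pos: [0.5692, 0.2548, 0.1473]
eef_rot: [3.14, -0.0, 1.277]
force: [-0.6, -2.1, 6.4]
grip_width: 0.0289
```

{"op": "carry_out", "data": {"commands": [1,0,0,1,0,0,0,1,0,0,3,0,0,0,1,0,0,5.5,0,0,0,1,0,0,8,0,0,0,1,0,-1,9.5,0,0,0,1,0.3,-3,10,0,0,0,1,0.6,-6,10,0,0,0,1,0.9,-9,10,0,0,0,1,1.2,-12,10,0,0,0,1,1.5,-15,10,0,0,0,1,1.8,-18,10,0,0,0,1,2,-20,10,0,0,0]}}

```text
time_s: 27.8
ee_pos: [0.589, 0.0524, 0.2476]
eef_rot: [3.14, 0.0, 1.276]
force: [-0.2, -0.1, -3.5]
grip_width: 0.0287
```

{"op": "carry_out", "data": {"commands": [1,0.3,-3,0,0,0,0,1,0.6,-6,0,0,0,0,1,0.9,-9,0,0,0,0,1,1.2,-11,0,0,0,0,1,1.3,-12.2,0,0,0,0,1,1.3,-12.4,-1.5,0,0,0,1,1.3,-12.4,-4,0,0,0,1,1.3,-12.4,-6,0,0,0,1,1.3,-12.4,-7.2,0,0,0,1,1.3,-12.4,-7.6,0,0,0,1,1.3,-12.4,-7.6,0,0,0]}}

```text
time_s: 28.72
ee_pos: [0.6019, -0.0712, 0.1713]
eef_rot: [3.141, 0.0, 1.276]
force: [0.9, -0.4, -4.1]
grip_width: 0.0284
```

{"op": "carry_out", "data": {"commands": [1,0,0.1,-0.2,0,0,0,1,0,0.1,-0.4,0,0,0,1,0,0.1,-0.6,0,0,0,1,0,0.1,-0.75,0,0,0,1,0,0.1,-0.85,0,0,0,1,0,0.1,-0.85,0,0,0]}}

```text
time_s: 29.22
ee_pos: [0.6023, -0.0703, 0.1643]
eef_rot: [3.139, -0.0, 1.276]
force: [-1.8, 0.5, 5.1]
grip_width: 0.0285
```

{"op": "carry_out", "data": {"commands": [0,0,0,0,0,0,0,0,0,0,0,0,0,0,0,0,0,0,0,0,0,0,0,0,2,0,0,0,0,0,0,4.5,0,0,0,0,0,0,7,0,0,0,0,0,1,9.5,0,0,0,0,-1,3.5,10,0,0,0,0,-2.2,7,10,0,0,0,0,-3.6,10.5,10,0,0,0,0,-5,14,10,0,0,0,0,-6.3,17.5,10,0,0,0]}}

```text
time_s: 30.22
ee_pos: [0.5384, 0.1061, 0.2645]
eef_rot: [3.139, -0.0, 1.276]
force: [0.2, 1.2, 1.4]
grip_width: 0.0474
```

{"op": "carry_out", "data": {"commands": [0,-1.3,3.5,0,0,0,0,0,-2.6,7,0,0,0,0,0,-3.9,10.5,0,0,0,0,0,-5.2,14,0,0,0,0,0,-6.5,17.5,0,0,0,0,0,-7.5,19.7,0,0,0,0,0,-7.8,20.3,0,0,0,0,0,-7.8,20.3,0,0,0,0]}}

```text
time_s: 30.88
ee_pos: [0.4597, 0.3103, 0.2645]
eef_rot: [3.138, -0.0, 1.278]
force: [-0.7, 0.1, 0.1]
grip_width: 0.0472
```

{"op": "carry_out", "data": {"commands": [0,0.05,-0.2,-2,0,0,0,0,0.05,-0.2,-4.5,0,0,0,0,0.05,-0.2,-7,0,0,0,0,0.05,-0.2,-9.5,0,0,0,0,0.05,-0.2,-12,0,0,0,0,0.05,-0.2,-13.3,0,0,0,0,0.05,-0.2,-13.3,0,0,0,1,0.05,-0.2,-13.3,0,0,0,1,0.05,-0.2,-13.3,0,0,0,1,0.05,-0.2,-13.3,0,0,0,1,0.05,-0.2,-13.3,0,0,0,1,0.05,-0.2,-13.3,0,0,0]}}

```text
time_s: 31.88
ee_pos: [0.4609, 0.3082, 0.1328]
eef_rot: [3.137, -0.002, 1.278]
force: [0.5, -2.7, 6.3]
grip_width: 0.0288
```

{"op": "carry_out", "data": {"commands": [1,0,0,1,0,0,0,1,0,0,3,0,0,0,1,0,0,5.5,0,0,0,1,0,0,8,0,0,0,1,0,-1,9.5,0,0,0,1,0.5,-3,10,0,0,0,1,1.3,-6,10,0,0,0,1,2,-9,10,0,0,0,1,2.8,-12,10,0,0,0,1,3.6,-15,10,0,0,0,1,4.4,-18,10,0,0,0,1,5,-20,10,0,0,0]}}

```text
time_s: 32.88
ee_pos: [0.511, 0.1059, 0.2334]
eef_rot: [3.137, -0.001, 1.277]
force: [0.7, -0.8, -3.8]
grip_width: 0.029
```

{"op": "carry_out", "data": {"commands": [1,0.7,-3,0,0,0,0,1,1.4,-6,0,0,0,0,1,2,-8,0,0,0,0,1,2.4,-9.5,0,0,0,0,1,2.6,-10.2,0,0,0,0,1,2.6,-10.2,-1.5,0,0,0,1,2.6,-10.2,-4,0,0,0,1,2.6,-10.2,-6,0,0,0,1,2.6,-10.2,-7.2,0,0,0,1,2.6,-10.2,-7.6,0,0,0,1,2.6,-10.2,-7.6,0,0,0]}}

```text
time_s: 33.8
ee_pos: [0.5366, 0.0044, 0.157]
eef_rot: [3.138, -0.001, 1.278]
force: [0.2, 0.1, -4.2]
grip_width: 0.0286
```

{"op": "carry_out", "data": {"commands": [1,0,0,-0.2,0,0,0,1,0,0,-0.4,0,0,0,1,0,0,-0.6,0,0,0,1,0,0,-0.75,0,0,0,1,0,0,-0.85,0,0,0,1,0,0,-0.85,0,0,0]}}

```text
time_s: 34.3
ee_pos: [0.5371, 0.0044, 0.1499]
eef_rot: [3.136, -0.002, 1.278]
force: [-3.1, 0.1, 7.5]
grip_width: 0.0287
```

{"op": "carry_out", "data": {"commands": [0,0,0,0,0,0,0,0,0,0,0,0,0,0,0,0,0,0,0,0,0,0,0,0,2,0,0,0,0,0,0,4.5,0,0,0,0,0,0,7,0,0,0,0,0,0,10,0,0,0,0,0,1,12.5,0,0,0,0,0.5,4,13.5,0,0,0,0,1,7.5,13.5,0,0,0,0,1.3,11,13.5,0,0,0,0,1.6,14,13.5,0,0,0]}}

```text
time_s: 35.3
ee_pos: [0.5531, 0.1463, 0.2852]
eef_rot: [3.136, -0.002, 1.278]
force: [0.4, -0.0, -0.8]
grip_width: 0.0466
```

{"op": "carry_out", "data": {"commands": [0,0.3,3.5,0,0,0,0,0,0.6,7,0,0,0,0,0,0.9,10.5,0,0,0,0,0,1.2,14,0,0,0,0,0,1.5,17.5,0,0,0,0,0,1.7,20.5,0,0,0,0,0,1.7,22,0,0,0,0,0,1.7,22.4,0,0,0,0,0,1.7,22.4,0,0,0,0]}}

```text
time_s: 36.05
ee_pos: [0.5699, 0.371, 0.2846]
eef_rot: [3.136, -0.001, 1.279]
force: [-0.7, 0.6, -0.7]
grip_width: 0.047
```

{"op": "carry_out", "data": {"commands": [0,0.05,-0.1,-2,0.001,0.004,0,0,0.05,-0.1,-4.5,0.001,0.004,0,0,0.05,-0.1,-7,0.001,0.004,0,0,0.05,-0.1,-9.5,0.001,0.004,0,0,0.05,-0.1,-11.3,0.001,0.004,0,0,0.05,-0.1,-11.9,0.001,0.004,0,0,0.05,-0.1,-11.9,0.001,0.004,0,1,0.05,-0.1,-11.9,0.001,0.004,0,1,0.05,-0.1,-11.9,0.001,0.004,0,1,0.05,-0.1,-11.9,0.001,0.004,0,1,0.05,-0.1,-11.9,0.001,0.004,0,1,0.05,-0.1,-11.9,0.001,0.004,0]}}

```text
time_s: 37.05
ee_pos: [0.5708, 0.3699, 0.1671]
eef_rot: [3.139, -0.002, 1.279]
force: [-0.1, -1.4, 6.4]
grip_width: 0.0286
```

Home for the slender: (0.6155, 0.0675); shift (+4.5, −30.2).

{"op": "carry_out", "data": {"commands": [1,0,0,1,0,0,0,1,0,0,3,0,0,0,1,0,0,5.5,0,0,0,1,0,0,8,0,0,0,1,0,-1,9.5,0,0,0,1,0.5,-3,10,0,0,0,1,1,-6,10,0,0,0,1,1.4,-9,10,0,0,0,1,1.8,-12,10,0,0,0,1,2.3,-15,10,0,0,0,1,2.8,-18,10,0,0,0,1,3.1,-20,10,0,0,0]}}

```text
time_s: 38.05
ee_pos: [0.6017, 0.1666, 0.2669]
eef_rot: [3.139, -0.001, 1.277]
force: [0.5, 0.3, -6.1]
grip_width: 0.0285
```

{"op": "carry_out", "data": {"commands": [1,0.5,-3,0,0,0,0,1,0.9,-6,0,0,0,0,1,1.2,-8,0,0,0,0,1,1.3,-9.3,0,0,0,0,1,1.4,-9.9,0,0,0,0,1,1.4,-10,-1.5,0,0,0,1,1.4,-10,-4,0,0,0,1,1.4,-10,-6,0,0,0,1,1.4,-10,-7.2,0,0,0,1,1.4,-10,-7.6,0,0,0,1,1.4,-10,-7.6,0,0,0]}}

```text
time_s: 38.97
ee_pos: [0.6155, 0.0671, 0.1904]
eef_rot: [3.14, -0.001, 1.278]
force: [0.2, -0.6, -5.2]
grip_width: 0.0285
```

{"op": "carry_out", "data": {"commands": [1,0,0,-0.2,0,0,0,1,0,0,-0.4,0,0,0,1,0,0,-0.6,0,0,0,1,0,0,-0.75,0,0,0,1,0,0,-0.85,0,0,0,1,0,0,-0.85,0,0,0]}}

```text
time_s: 39.47
ee_pos: [0.6161, 0.0672, 0.1841]
eef_rot: [3.137, -0.002, 1.278]
force: [-2.1, -0.5, 7.2]
grip_width: 0.0286
```

Touching the board; release, rise and move back clear.

{"op": "carry_out", "data": {"commands": [0,0,0,0,0,0,0,0,0,0,0,0,0,0,0,0,0,0,0,0,0,0,0,0,2,0,0,0,0,0,0,4.5,0,0,0,0,0,0,7,0,0,0,0,0,0,10,0,0,0,0,0,3,12,0,0,0,0,-1,7,12,0,0,0,0,-2,11,12,0,0,0,0,-4,15,12,0,0,0,0,-6,19,12,0,0,0]}}

```text
time_s: 40.47
ee_pos: [0.558, 0.2533, 0.304]
eef_rot: [3.137, -0.002, 1.278]
force: [0.4, -0.4, 0.2]
grip_width: 0.0467
```

```bash
python3 - <<'E'
from h import *
for c in("scene","top"):
    im,d=viewer.camera(c);W=cloud(c,d).reshape(-1,3)
    if c=="scene":cv2.imwrite('pics/v8.png',cv2.resize(im[100:320,80:470],None,fx=2,fy=2))
    for n,g,zt in (("sq",(.538,.005),.194),("br",(.602,-.07),.208),("sl",(.617,.069),.228),("jar",(.559,-.315),.081),("water",(.776,.112),.183)):
        q=W[(np.hypot(W[:,0]-g[0],W[:,1]-g[1])<.03)&(abs(W[:,2]-zt)<.007)]
        if len(q):print(c,n,len(q),'mean',q.mean(0).round(4),[np.round(a,4) for a in cv2.minEnclosingCircle(q[:,:2].astype(np.float32))])
o=ctrl.get_obs();print(o['ee_pos'],o['force'],o['grip_width'])
E
```

```text
scene sq 96 mean [0.5387 0.0079 0.1924] [array([0.5383, 0.0071]), np.float64(0.0157)]
scene br 104 mean [ 0.6044 -0.067   0.2064] [array([ 0.6023, -0.067 ]), np.float64(0.0158)]
scene sl 122 mean [0.619  0.0701 0.2266] [array([0.6158, 0.0689]), np.float64(0.0158)]
scene jar 182 mean [ 0.5615 -0.3114  0.0796] [array([ 0.559 , -0.3145]), np.float64(0.0261)]
scene water 178 mean [0.779  0.1132 0.182 ] [array([0.7761, 0.1132]), np.float64(0.0154)]
top sq 124 mean [0.5344 0.0059 0.1945] [array([0.5348, 0.0061]), np.float64(0.0143)]
top br 128 mean [ 0.6004 -0.0688  0.2078] [array([ 0.6007, -0.0688]), np.float64(0.0142)]
top sl 125 mean [0.6137 0.068  0.2281] [array([0.614 , 0.0681]), np.float64(0.0143)]
top jar 293 mean [ 0.5573 -0.3135  0.0809] [array([ 0.5574, -0.3139]), np.float64(0.0238)]
top water 120 mean [0.7745 0.1112 0.183 ] [array([0.7755, 0.1117]), np.float64(0.0151)]
[0.55645516 0.25641849 0.30443445] [0.33327662 0.01113353 0.90217805] 0.047154842895121535
```

View pics/v8.png

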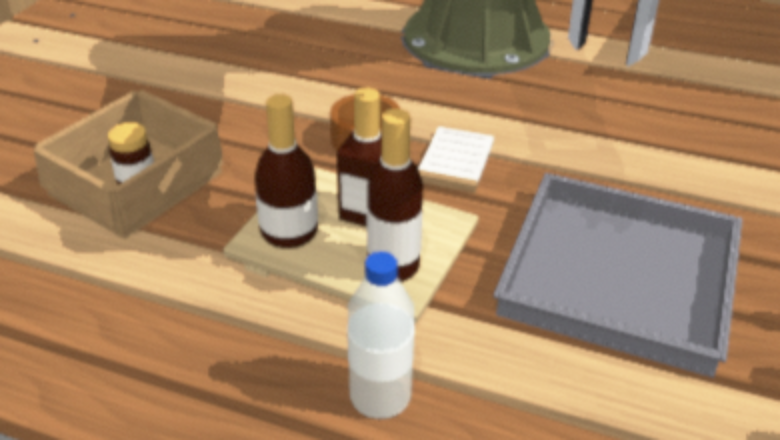

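All three bottles are back and upright, within 1–2.5 mm of where they stood. The jar is in the carton, the bystanders are untouched and the arm is clear.

```bash
python3 -c "
from station import ticket; print(ticket.hand_in())"
```

```text
the job is handed in; nothing more can be done
None
```

The job is done and handed in, with the robot's clock at about 41 s of the 144 s allowed. I moved the slender, square and broad bottles into the grey tray. With all three standing there, I stood the jar in the carton, then put the bottles back in the order broad, square, slender.

**Final checks:**
- **Bottles:** both cameras show all three upright. Their neck tops are about 1 to 2.5 mm from where they were measured at the start.
- **Jar:** it stands upright near the middle of the carton, with its lid at about 81 mm, as expected.
- **Bystanders:** the water bottle measures as before. The tape and order pad look unmoved in the picture, though I did not measure them again.
- **Robot:** the gripper was empty and clear of everything, and the forces read after each move stayed below 10 N.

**One slip:** I sent a stray 4 mm sideways move while gripping the broad bottle on the board, just before lifting it. The bottle stayed upright in the grip and went back to its original spot.

**Small disagreement:** the two cameras differ by 1 to 4 mm in absolute position. I therefore compared each camera only with its own starting measurement.

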